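# Rock the angle gauge on a crowned riser block to its marker and hold it

### The job

I am marking the rough, crowned riser block (the one with bark on its top, not the planed pale one) for planing to the slope set by the red marker on the yellow angle gauge. Pick the gauge up by its black top grip, stand its foot lengthways on the crown of the rough block, and rock it there until the black hanging pointer comes to rest on the red marker, keeping the dial upright. Finish while still holding it like that, quite still and with its foot pressed lightly on the wood, so that I can pencil along the foot; do not let go, do not shove the block about, and leave the other things on the table alone.

Things in the scene. Friction and masses are not known exactly. Their poses are not given: they have to be found in the camera images.
- gauge_grip (a point): Centre of the gauge's black rubber top grip, the point to grasp, 180 mm above the sole. Grip: 22 mm thick (gauge x), 46 mm wide (y), from 156 to 204 mm above the sole. Gauge axes: x = out of the dial face, which looks away from the robot at the start; y = along the foot; z = up from the sole. Yellow gauge, about 0.46 kg, starts standing on the table
- gauge_foot (a point): Middle of the flat sole of the gauge, 180 mm straight below gauge_grip; same axes. The aluminium foot is 44 mm (x) by 160 mm (y) by 14 mm; on it stands the yellow round dial case, 144 mm across, 24 mm thick, its axis 84 mm above the sole; white dial, grey strokes every 5 degrees
- pointer (a joint): Angle (rad) of the black weighted pointer hanging from the dial centre, behind glass (untouchable). It swings freely, about 2 swings a second, and settles plumb in about 2 s. 0 = gauge level; turns about gauge x, positive with its tip towards gauge +y. Tipping the gauge +y end down by an angle raises the reading by that angle
- marker (a joint): Angle (rad) of the red set marker at the lower rim of the dial, behind the glass, in the same measure as the pointer; set somewhere from 0.08 to 0.26, it stays there
- pointer_tip (a point): Tip of the black pointer, 52 mm from the dial axis; z axis from tip to dial axis
- marker_tip (a point): Inner end of the red marker (8 mm wide, 13 mm long along the dial radius), 52 mm from the dial axis; z axis from there to the dial axis. The pointer is on the marker when its tip lies within the marker's width
- rough_crown (a point): Crown of the rough riser, a loose brown joist offcut of about 0.4 kg, 48 mm wide (block x), 200 mm long (block y). This point is 65.5 mm above the table, 8 mm from mid-length. Top profile, heights at y from this point: 48 mm at -108, 62 at -53, 66 at -13, 65 at +12, 40 at +92 (end); bark on both end slopes. A foot tipped +y end down by 3 to 17 deg bears on the edge at +12
- planed_center (a point): Centre of the pale planed riser block, 48 x 200 x 58 mm, already finished: leave it alone
- jar_a: Soil jar, dark with white lid, 92 mm across, 154 mm tall, origin at its underside: leave it alone
- jar_b: A second soil jar like jar_a: leave it alone
- tape_roll: Roll of silver tape, 96 mm across, 48 mm high, lying flat: leave it alone
- block_plane: Small hand plane, 46 x 160 x 48 mm: leave it alone
- pencil: Red pencil lying on the table, 9 x 176 x 8 mm: leave it alone

How it is judged:
By the outcome, as a careful person would: the job done as asked, in the order asked, and still so for the second after the job is handed in, while the arm keeps its last pose, push and grip.
It also fails if it takes over 48 s, if anything falls off the work surface, if the arm or the gripper's body presses on something with over 40 N, if the wrist force passes 120 N, or if a joint passes its speed limit or range.

### The arm

A 6-joint arm with a two-finger parallel gripper is mounted at the origin on the work surface. World frame = base frame: x ahead of the robot, y to its left, z up, the work surface at z = 0. Lengths are in mm, angles in rad, forces in N, time in s.
With the tool pointing down it reaches from about 300 to 775 mm from the base axis. Payload 14.6 kg.
Tool frame: the origin (TCP) lies on the centre line of the jaws, within the pads' length; the fingertips stand ahead of it and the grasp point (between the pads) is the TCP (manip.tip_reach is the z of the fingertips in the tool frame, in mm); z points along the fingers, y is the direction in which the jaws open and shut (so a half turn about z gives the same grasp; the last joint's range is limited). The gripper opens to 94 mm and grips with 3 to 60 N. Pads are 16 mm wide; open, the fingers measure 119 mm over their backs; the gripper's body (75 mm by 177 mm) begins 78 mm behind the grasp point.
Start: joints at [-1.223, 0.3, 1.521, -0, 1.321, -0.067], TCP at [221.646, -503.351, 224.446] pointing down, gripper open.
Joint ranges: [-3.03, 3.03], [-0.79, 2.21], [0.23, 2.52], [-1.04, 4.18], [0, 3.07], [-2.55, 2.55]. Speed limits (rad/s): [2.22, 2.22, 2.57, 3.14, 3.14, 3.14].

### API

Orientations are given as [roll, pitch, yaw] about the fixed x, y, z axes, in that order (R = Rz(yaw) Ry(pitch) Rx(roll)).
In Python, from cell import manip, camera, search_frame, masks_of, tip_of gives the robot as it stands.
- The arm moves only by the tool send_rows, never from a script. Its argument "plan" is a list of rows, each an object with "travel": the shift along the tool's x, y, z in mm, a list of three; "delta_rot": the turn, a rotation vector about the tool's x, y, z in degrees, a list of three; "fingers": the gripper's target within -1 to 1 (shut at 1, half-way at 0, fully open at -1). In form: [{"travel": [dx, dy, dz], "delta_rot": [wx, wy, wz], "fingers": fingers}, ...]. A call has 1 to 20 rows; each row shifts and turns the commanded pose from where the row before left it, along the tool's axes as they then stand; what a row does not reach is not made up. A row lasts 1/8 s, in which the tool goes at most 62.5 mm and 10.7 degrees, less where a joint would pass 70% of its speed; a pose out of reach is approached as far as the arm can. A call is refused whole if a number of a shift passes 62.5 or a number of a turn 10.7, either way. A call with a gripper value outside its range is refused whole. The fingers move at their own pace and stop on an object; "grip_force" is the grip in N (left out, the last holds). Time passes only in rows, so rows that do not move let the fingers close. It gives the time, the measured TCP pose, the force and the opening at its end, in the units of the state.
- manip.read_state(): the state, without advancing time (a new reading comes with each control period).
- camera(name): name is "scene" or "side" or "wrist"; returns a dict with "color" (420x560x3 uint8, red, green, blue), "z_map" (420x560 float32, mm along the optical axis (not along the pixel's ray), 0 where there is no reading), "fov_y" (degrees; the focal length in pixels is half the picture's height over the tangent of half this angle, whatever the lens; pixels are square), "cx", "cy" (the principal point, pixels), "world_from_camera" (4x4, takes a point from camera to world coordinates); the wrist camera has in their place "tool_from_camera" (4x4, takes a point from camera to tool coordinates, whose origin is the TCP and whose axes are the flange's). Camera axes: x right, y up, looking along -z (the intrinsics and any distortion apply to the point x, -y, -z); pixel columns grow to the right and rows downward; lengths in mm; the calibration is good to about 2 mm. A picture is of the moment at which its call begins: read the wrist's pose just before it.
- manip.sign_off(): hands the job in, once; it reports no verdict.
Trained networks look in the newest picture that a camera, given by its name, has taken for a name from the list of things; names that differ only in an ending like _2 or _b are one class to them, and where a whole thing is asked for, a point or a joint stands for the part that bears it (a point fixed in the world has none). Each returns a list of dicts, best first, with "confidence" (0 to 1); they miss things now and then, are a little off and sometimes report something else, mostly with a low value. They report only what shows in the picture. A call takes as long as a camera call.
- search_frame(name, camera): "at" ([x, y, z] in mm, in the coordinates of the camera as it stood for that picture, good to about 4 mm: the middle of the surface that is visible of it).
- masks_of(name, camera): "region" (420x560 bool, what is visible of it).
- tip_of(name, camera): "at" ([x, y, z] in mm, in the coordinates of the camera as it stood for that picture, good to about 4 mm: a listed point, or the origin of a listed thing).
The state is a dict: "clock": time; "joints": joint angles; "qd": joint speeds; "effort": joint torques, N m; "eef_pos": TCP position; "eef_rot": TCP orientation; "wrist_force": force on the tool from outside, world axes, zero at the start; "moment": the same for the moment, N m; "finger_gap": finger opening in mm.
Only numpy, scipy, OpenCV 4.12 (cv2) and the standard library are available. Lean on these libraries where they do the work, as an engineer would, in place of code of your own. Each camera call takes 0.05 s, during which the arm holds its last target. There are 200 camera calls.

## Working session

There is one attempt and no reset: what is moved stays moved. The work goes in short steps, Python scripts to look and compute and a tool call to move; the robot and the scene stay as the last step left them, time stands still between calls to the robot, and variables do not carry over. Pictures are saved under pics/ and viewed, about 8 in all and at most 12, crops included, and the job is handed in when it is done.

Besides the shell and the picture viewer there is one more tool, called after "Request:" by a JSON object that holds its "name" and its "arguments", one argument or row to a line. send_rows: Moves the arm, as the interface text tells. Its arguments: {"type":"object","properties":{"plan":{"type":"array"},"grip_force":{"type":"number"}},"required":["plan"]}

```bash
mkdir -p pics; ls; cat > h.py <<'E'
import numpy as np,cv2
from cell import manip,camera,search_frame,masks_of,tip_of
from scipy.spatial.transform import Rotation as R
def toolT():
    s=manip.read_state();T=np.eye(4);T[:3,:3]=R.from_euler('xyz',s['eef_rot']).as_matrix();T[:3,3]=s['eef_pos'];return T
def shot(n,fn=None):
    T=toolT();c=camera(n)
    c['W']=T@np.array(c['tool_from_camera']) if n=='wrist' else np.array(c['world_from_camera'])
    if fn: cv2.imwrite('pics/'+fn,c['color'][:,:,::-1])
    return c
def w(c,p): return (c['W']@np.r_[p,1])[:3]
def cloud(c,m):
    v,u=np.nonzero(m&(c['z_map']>0));z=c['z_map'][v,u];f=c['color'].shape[0]/2/np.tan(np.radians(c['fov_y'])/2)
    P=np.c_[(u-c['cx'])/f*z,-(v-c['cy'])/f*z,-z,np.ones(len(z))]
    return (P@c['W'].T)[:,:3]
E
python3 - <<'E'
from h import *
np.set_printoptions(precision=1,suppress=True)
print(manip.read_state(),manip.tip_reach)
ims=[]
for n in ['scene','side']:
    c=shot(n);ims.append(c['color'][:,:,::-1]);print(n,c['W'][:3,3],{k:v for k,v in c.items() if k not in('color','z_map','W','world_from_camera')})
    for t in ['gauge_grip','gauge_foot','rough_crown','planed_center','jar_a','jar_b','tape_roll','block_plane','pencil','marker_tip','pointer_tip']:
        print(t,[(np.round(d['confidence'],2),w(c,d['at'])) for d in tip_of(t,n)[:3]])
    for t in ['gauge_grip','rough_crown','planed_center']:
        for d in masks_of(t,n)[:2]:
            P=cloud(c,d['region']);
            if len(P): print(' mask',t,round(d['confidence'],2),len(P),np.percentile(P,[2,50,98],axis=0).tolist())
cv2.imwrite('pics/a.png',cv2.resize(ims[0],(800,600)));cv2.imwrite('pics/b.png',cv2.resize(ims[1],(800,600)))
E
```

```text
pics
{'clock': 0.0, 'joints': array([-1.2,  0.3,  1.5, -0. ,  1.3, -0.1]), 'qd': array([-0., -0., -0., -0.,  0., -0.]), 'effort': array([ -0. , -53.2, -35.3,   0.1,   0. ,  -0. ]), 'eef_pos': array([ 221.6, -503.1,  223.9]), 'eef_rot': array([-3.1, -0. ,  0.4]), 'wrist_force': array([-0.8, -0.5, -0.6]), 'moment': array([ 0.1,  0. , -0. ]), 'finger_gap': 93.99206467351098} 19.0
scene [1395.9 -343.1  751.2] {'fov_y': 47.02523463076542, 'cx': 283.17357541427634, 'cy': 213.5719955874527}
gauge_grip [(np.float64(0.97), array([583.8,  28.9, 175.6])), (np.float64(0.67), array([397.1,  23.2,  -1.6]))]
gauge_foot [(np.float64(0.66), array([586. ,  31. ,  -1.4]))]
rough_crown [(np.float64(0.86), array([499.6, 304.2,  64.8]))]
planed_center [(np.float64(0.8), array([ 554.5, -317.2,   26. ])), (np.float64(0.41), array([362.9, 281.9,  -2.1]))]
jar_a [(np.float64(0.88), array([ 340.3, -309.7,    0.3])), (np.float64(0.62), array([363. , 281.8,  -2.4])), (np.float64(0.34), array([734.4, 176.8,   2.6]))]
jar_b [(np.float64(0.88), array([ 340.3, -309.7,    0.3])), (np.float64(0.62), array([363. , 281.
[... 1611 characters left out ...]
.4, 281.6,  -0.3])), (np.float64(0.37), array([ 554. , -322.3,   29.3]))]
tape_roll [(np.float64(0.96), array([737.2, 174.9,  -0.7]))]
block_plane [(np.float64(0.85), array([756.8, -44. ,  -1.1]))]
pencil [(np.float64(0.49), array([396.1,  23.9,   1.4]))]
marker_tip []
pointer_tip []
 mask gauge_grip 0.87 1685 [[539.5280392534343, -32.53643314376389, 3.356822533872946], [566.3287270906652, 56.340346201759644, 93.42147672554188], [602.0179573239571, 103.70849547828767, 204.41846107647874]]
 mask rough_crown 0.95 3120 [[444.527772711398, 206.8932192888783, 2.276452332902993], [483.84162956378793, 322.3522556083868, 51.05569761421424], [542.3141815846241, 393.69294113460177, 66.66956836944959]]
```

View pics/a.png

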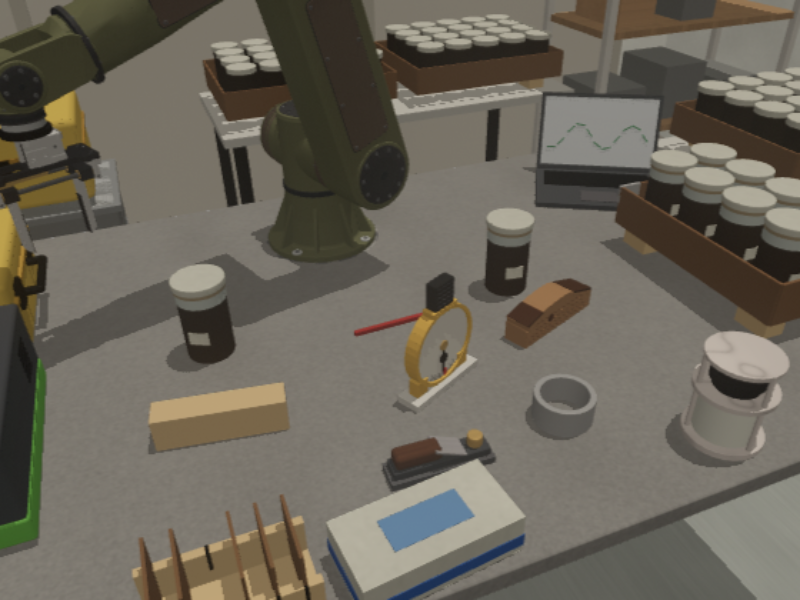

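View pics/b.png

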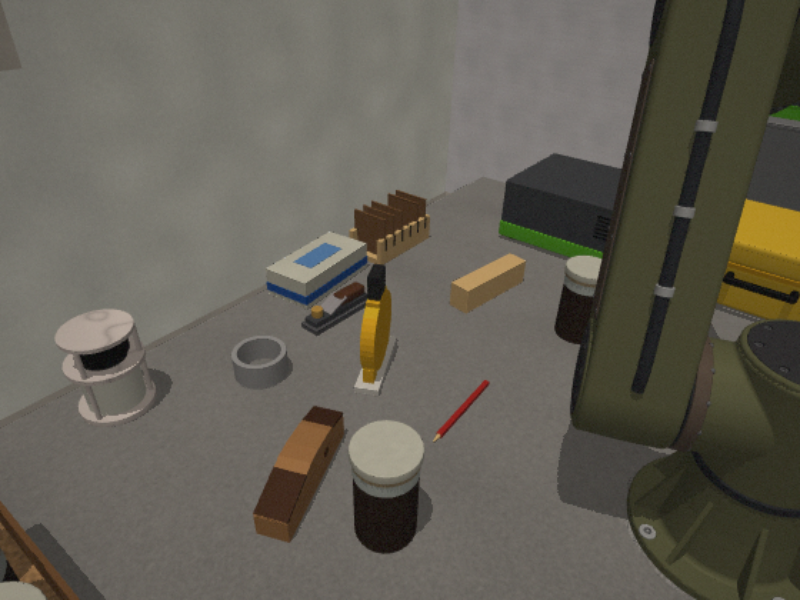

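Scene view: the gauge is at (440,340) facing the camera, the rough block at (548,310) with a jar beside it at (507,255), and the pencil at (390,325). The side view agrees. Next I'll fit the yaws of the gauge and block, and the block's profile direction.

```bash
python3 - <<'E'
from h import *
np.set_printoptions(precision=1,suppress=True)
G=[];B=[]
for n in ['scene','side']:
    c=shot(n)
    for t,L in(('gauge_grip',G),('rough_crown',B)):
        ds=masks_of(t,n)
        if ds: 
            m=cv2.erode(ds[0]['region'].astype(np.uint8),np.ones((3,3)))>0
            P=cloud(c,m);L.append(P)
    if n=='scene':
        cv2.imwrite('pics/c.png',cv2.resize(c['color'][180:300,260:380,::-1],(600,600),interpolation=cv2.INTER_CUBIC))
for nm,L in(('G',G),('B',B)):
    for P in L+[np.vstack(L)]:
        Q=P[P[:,2]>(2 if nm=='G' else 4)]
        r=cv2.minAreaRect(Q[:,:2].astype(np.float32));print(nm,len(Q),r)
        if nm=='G':
            for lo,hi in((2,16),(160,203)):
                q=Q[(Q[:,2]>lo)&(Q[:,2]<hi)]
                if len(q)>10: print('  z',lo,cv2.minAreaRect(q[:,:2].astype(np.float32)),len(q))
P=np.vstack(B);Q=P[P[:,2]>4];(cx,cy),(a,b),an=cv2.minAreaRect(Q[:,:2].astype(np.float32))
th=np.radians(an if a>b else an+90);u=np.array([np.cos(th),np.sin(th)]);u=u if u[1]>0 else -u
s=(Q[:,:2]-[cx,cy])@u
print('u',u,np.degrees(np.arctan2(u[1],u[0])))
for k in range(-105,106,10):
    z=Q[abs(s-k)<5,2]
    if len(z): print(k,np.percentile(z,95).round(1),end='; ')
E
```

```text
G 2760 ((596.8526000976562, 33.82765579223633), (41.20064926147461, 159.44717407226562), 21.217758178710938)
  z 2 ((596.8526000976562, 33.82765579223633), (41.20064926147461, 159.44717407226562), 21.217758178710938) 412
  z 160 ((589.3513793945312, 30.90665626525879), (21.56488037109375, 46.01384735107422), 26.929445266723633) 336
G 1281 ((582.2681884765625, 31.664226531982422), (36.817684173583984, 159.88526916503906), 27.977954864501953)
  z 2 ((582.4462280273438, 31.32906723022461), (36.817684173583984, 159.12625122070312), 27.977954864501953) 203
  z 160 ((579.5286254882812, 38.912330627441406), (19.474624633789062, 33.86571502685547), 27.696971893310547) 160
G 4041 ((587.6087036132812, 31.507186889648438), (46.40940475463867, 165.16244506835938), 27.809864044189453)
  z 2 ((587.7925415039062, 31.158737182617188), (46.40940475463867, 164.37454223632812), 27.809864044189453) 615
  z 160 ((586.3282470703125, 32.57318115234375), (25.246173858642578, 51.416412353515625), 29.131811141967773) 496
B 1513 ((503.5540466308594, 298.0062255859375), (50.35933303833008, 208.44485473632812), 22.102989196777344)
B 2837 ((499.6321105957031, 295.7100830078125), (48.20668411254883, 201.7388153076172), 21.975561141967773)
B 4350 ((501.8607177734375, 297.34552001953125), (53.538475036621094, 208.53765869140625), 21.908592224121094)
u [-0.4  0.9] 111.9085922241211
-105 46.5; -95 51.4; -85 54.5; -75 56.9; -65 59.4; -55 61.5; -45 63.4; -35 64.6; -25 65.6; -15 66.5; -5 67.5; 5 67.3; 15 66.6; 25 65.3; 35 62.2; 45 59.4; 55 56.5; 65 53.4; 75 50.4; 85 47.4; 95 43.4; 105 30.4;
```

View pics/c.png

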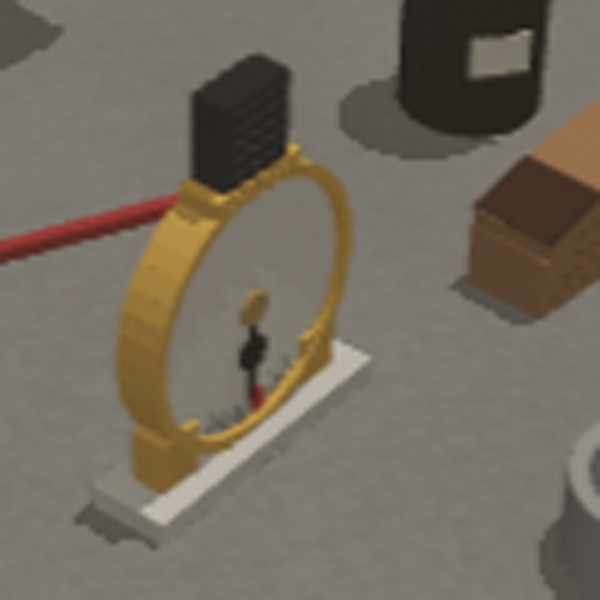

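The scene crop shows the pointer and red marker close together at (257,398), near the foot. The block fit shows the steep slope on its world +y side, so block y is at about 112° and the crown is at about (499,304). The gauge's x axis is at about 27.5°, so its +y already points much the same way. I'll work out the approach move.

```bash
cat >> h.py <<'E'
def goal(yaw,tip=0,lean=0):
    "tool rotation: tool x = gauge y, tool y = gauge x; tip = +y end down (deg)"
    return R.from_euler('z',yaw+90,degrees=True)*R.from_euler('x',180,degrees=True)*R.from_euler('y',-tip,degrees=True)
def delta(p,yaw,tip=0):
    T=toolT();r=R.from_matrix(T[:3,:3]);g=goal(yaw,tip)
    print('travel(tool now)',(T[:3,:3].T@(np.array(p)-T[:3,3])).round(1),'rotvec',(r.inv()*g).as_rotvec(degrees=True).round(2),'dist',np.linalg.norm(np.array(p)-T[:3,3]).round(1))
E
python3 -c "
from h import *
delta([585.5,30.5,320],27.5)
s=manip.read_state();print(np.degrees(s['eef_rot']))"
```

```text
travel(tool now) [ 548.1 -342.   -95.5] rotvec [  0.     0.   -93.73] dist 653.1
[ 1.79996900e+02 -1.92698404e-03  2.37666954e+01]
```

Request:
{"name": "send_rows", "arguments": {
  "plan": [
    {"travel": [10,-6,-24],"delta_rot": [0,0,0],"fingers": -1},
    {"travel": [20,-12,-24],"delta_rot": [0,0,0],"fingers": -1},
    {"travel": [35,-22,-24],"delta_rot": [0,0,0],"fingers": -1},
    {"travel": [37,-23,-24],"delta_rot": [0,0,0],"fingers": -1},
    {"travel": [37,-23,0],"delta_rot": [0,0,0],"fingers": -1},
    {"travel": [37,-23,0],"delta_rot": [0,0,0],"fingers": -1},
    {"travel": [37,-23,0],"delta_rot": [0,0,0],"fingers": -1},
    {"travel": [37,-23,0],"delta_rot": [0,0,0],"fingers": -1},
    {"travel": [37,-23,0],"delta_rot": [0,0,0],"fingers": -1},
    {"travel": [37,-23,0],"delta_rot": [0,0,0],"fingers": -1},
    {"travel": [37,-23,0],"delta_rot": [0,0,0],"fingers": -1},
    {"travel": [37,-23,0],"delta_rot": [0,0,0],"fingers": -1},
    {"travel": [37,-23,0],"delta_rot": [0,0,0],"fingers": -1},
    {"travel": [37,-23,0],"delta_rot": [0,0,0],"fingers": -1},
    {"travel": [37,-23,0],"delta_rot": [0,0,0],"fingers": -1},
    {"travel": [37,-23,0],"delta_rot": [0,0,0],"fingers": -1},
    {"travel": [2,-2,0],"delta_rot": [0,0,-6],"fingers": -1},
    {"travel": [0,0,0],"delta_rot": [0,0,-9],"fingers": -1},
    {"travel": [0,0,0],"delta_rot": [0,0,-9],"fingers": -1},
    {"travel": [0,0,0],"delta_rot": [0,0,-9],"fingers": -1}
  ]
}}

```text
clock: 4.3
eef_pos: [585.7, 29.6, 320.4]
eef_rot: [-3.141, 0.0, 0.996]
wrist_force: [0.5, -0.7, 0.1]
finger_gap: 94.0
```

Request:
{"name": "send_rows", "arguments": {
  "plan": [
    {"travel": [0,0,0],"delta_rot": [0,0,-10],"fingers": -1},
    {"travel": [0,0,0],"delta_rot": [0,0,-10],"fingers": -1},
    {"travel": [0,0,0],"delta_rot": [0,0,-10],"fingers": -1},
    {"travel": [0,0,0],"delta_rot": [0,0,-10],"fingers": -1},
    {"travel": [0,0,0],"delta_rot": [0,0,-10],"fingers": -1},
    {"travel": [0,0,0],"delta_rot": [0,0,-10],"fingers": -1},
    {"travel": [0,0,0],"delta_rot": [0,0,-0.7],"fingers": -1},
    {"travel": [0,0,0],"delta_rot": [0,0,0],"fingers": -1}
  ]
}}

```text
clock: 5.3
eef_pos: [585.8, 29.6, 320.4]
eef_rot: [-3.142, -0.0, 2.047]
wrist_force: [-0.4, -0.3, 0.5]
finger_gap: 94.2
```

```bash
python3 - <<'E'
from h import *
np.set_printoptions(precision=1,suppress=True)
c=shot('wrist','d.png');print(c['tool_from_camera'],c['fov_y'])
for t in ['gauge_grip','gauge_foot','rough_crown']: print(t,[(np.round(d['confidence'],2),w(c,d['at'])) for d in tip_of(t,'wrist')[:2]])
for d in masks_of('gauge_grip','wrist')[:1]:
    P=cloud(c,d['region'])
    for lo,hi in((3,17),(190,215)):
        q=P[(P[:,2]>lo)&(P[:,2]<hi)];print(lo,len(q),len(q) and cv2.minAreaRect(q[:,:2].astype(np.float32)),np.median(q[:,2]))
s=manip.read_state();print(s['clock'],s['eef_pos'],s['joints']);delta([585.5,30.5,180],27.5)
E
```

```text
[[  -0.     1.     0.3   81. ]
 [   1.     0.    -0.     0.7]
 [  -0.     0.3   -1.  -161.4]
 [   0.     0.     0.     1. ]] 71.81908297300771
gauge_grip [(np.float64(0.82), array([584.9,  32. , 178.9])), (np.float64(0.18), array([ 340.6, -304.9,    1.9]))]
gauge_foot [(np.float64(0.89), array([580.5,  32.7,  -0.7]))]
rough_crown [(np.float64(0.74), array([738.4, 185.1,  -0.9]))]
3 666 ((587.9749145507812, 32.962867736816406), (43.44842529296875, 158.77383422851562), 27.904712677001953) 15.187089242153888
190 1009 ((587.7084350585938, 32.840511322021484), (21.362869262695312, 45.66119384765625), 27.467432022094727) 204.94236431386122
5.55 [585.8  29.6 320.5] [-0.   0.3  1.3 -0.   1.6 -0.5]
travel(tool now) [  1.    0.2 140.5] rotvec [ 0.   0.  -0.1] dist 140.5
```

View pics/d.png

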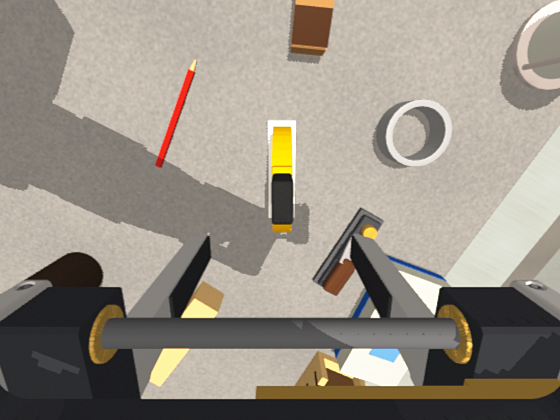

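Wrist view: the gauge is centred at (282,180) between the jaws and aligned, with clear space either side. I'll descend and grip.

Request:
{"name": "send_rows", "arguments": {
  "plan": [
    {"travel": [1.6,2,20],"delta_rot": [0,0,0],"fingers": -1},
    {"travel": [0,0,30],"delta_rot": [0,0,0],"fingers": -0.6},
    {"travel": [0,0,30],"delta_rot": [0,0,0],"fingers": -0.4},
    {"travel": [0,0,25],"delta_rot": [0,0,0],"fingers": -0.3},
    {"travel": [0,0,20],"delta_rot": [0,0,0],"fingers": -0.3},
    {"travel": [0,0,10.5],"delta_rot": [0,0,0],"fingers": -0.3},
    {"travel": [0,0,3],"delta_rot": [0,0,0],"fingers": -0.3},
    {"travel": [0,0,0],"delta_rot": [0,0,0],"fingers": 0},
    {"travel": [0,0,0],"delta_rot": [0,0,0],"fingers": 0.4},
    {"travel": [0,0,0],"delta_rot": [0,0,0],"fingers": 1},
    {"travel": [0,0,0],"delta_rot": [0,0,0],"fingers": 1},
    {"travel": [0,0,0],"delta_rot": [0,0,0],"fingers": 1}
  ],
  "grip_force": 45
}}

```text
clock: 7.05
eef_pos: [586.9, 31.9, 182.1]
eef_rot: [3.141, 0.0, 2.05]
wrist_force: [0.1, -0.3, 0.9]
finger_gap: 22.0
```

```bash
python3 - <<'E'
from h import *
s=manip.read_state();print(s['clock'],s['eef_pos'],s['finger_gap'],s['wrist_force'],s['moment'])
# candidate viewing pose: facing the scene camera
p=np.array([640,-60,330.]);d=np.array([1395.9,-343.1])-p[:2];print('yaw to cam',np.degrees(np.arctan2(d[1],d[0])))
delta([640,-60,330],0)
E
```

```text
7.05 [586.85178992  31.90358724 182.13856854] 22.04383564320225 [ 0.12258021 -0.26128562  0.93722409] [-0.03757904 -0.079759    0.00700043]
yaw to cam -20.53195216502036
travel(tool now) [-106.1    4.8 -147.8] rotvec [2.000e-02 0.000e+00 2.746e+01] dist 182.0
```

Request:
{"name": "send_rows", "arguments": {
  "plan": [
    {"travel": [0,0,-10],"delta_rot": [0,0,0],"fingers": 1},
    {"travel": [0,0,-20],"delta_rot": [0,0,0],"fingers": 1},
    {"travel": [0,0,-30],"delta_rot": [0,0,0],"fingers": 1},
    {"travel": [-14,-1,-30],"delta_rot": [0,0,0],"fingers": 1},
    {"travel": [-30,-3,-30],"delta_rot": [0,0,0],"fingers": 1},
    {"travel": [-30,-3,-30],"delta_rot": [0,0,0],"fingers": 1},
    {"travel": [-30,-3,-30],"delta_rot": [0,0,0],"fingers": 1},
    {"travel": [-30,-3,-30],"delta_rot": [0,0,0],"fingers": 1},
    {"travel": [-20,-1,-18],"delta_rot": [0,0,0],"fingers": 1},
    {"travel": [-10,0,-10],"delta_rot": [0,0,5],"fingers": 1},
    {"travel": [0,0,0],"delta_rot": [0,0,8],"fingers": 1},
    {"travel": [0,0,0],"delta_rot": [0,0,9],"fingers": 1},
    {"travel": [0,0,0],"delta_rot": [0,0,9],"fingers": 1},
    {"travel": [0,0,0],"delta_rot": [0,0,9],"fingers": 1},
    {"travel": [0,0,0],"delta_rot": [0,0,5],"fingers": 1}
  ]
}}

```text
clock: 8.93
eef_pos: [649.8, -120.0, 419.9]
eef_rot: [-3.141, 0.0, 1.261]
wrist_force: [-0.9, -0.5, -4.3]
finger_gap: 21.5
```

Request:
{"name": "send_rows", "arguments": {
  "plan": [
    {"travel": [0,0,0],"delta_rot": [0,0,0],"fingers": 1},
    {"travel": [0,0,0],"delta_rot": [0,0,0],"fingers": 1},
    {"travel": [0,0,0],"delta_rot": [0,0,0],"fingers": 1},
    {"travel": [0,0,0],"delta_rot": [0,0,0],"fingers": 1},
    {"travel": [0,0,0],"delta_rot": [0,0,0],"fingers": 1},
    {"travel": [0,0,0],"delta_rot": [0,0,0],"fingers": 1},
    {"travel": [0,0,0],"delta_rot": [0,0,0],"fingers": 1},
    {"travel": [0,0,0],"delta_rot": [0,0,0],"fingers": 1},
    {"travel": [0,0,0],"delta_rot": [0,0,0],"fingers": 1},
    {"travel": [0,0,0],"delta_rot": [0,0,0],"fingers": 1},
    {"travel": [0,0,0],"delta_rot": [0,0,0],"fingers": 1},
    {"travel": [0,0,0],"delta_rot": [0,0,0],"fingers": 1},
    {"travel": [0,0,0],"delta_rot": [0,0,0],"fingers": 1},
    {"travel": [0,0,0],"delta_rot": [0,0,0],"fingers": 1}
  ]
}}

```text
clock: 10.68
eef_pos: [650.0, -120.0, 420.0]
eef_rot: [3.142, -0.0, 1.265]
wrist_force: [-0.0, -0.7, -4.6]
finger_gap: 21.8
```

```bash
cat >> h.py <<'E'
def dial(fn=None,H=98.,half=70,S=600,fx=12,acc=2,shift=None):
    "rectified face-on view of the dial from scene camera, gauge rigid in tool (x_t=y_g,y_t=x_g). H = TCP to dial axis"
    T=toolT();ims=[]
    for _ in range(acc):
        c=camera('scene');ims.append(c['color'].astype(float))
    im=np.mean(ims,0);Wi=np.linalg.inv(np.array(c['world_from_camera']));f=210/np.tan(np.radians(c['fov_y'])/2)
    g=(np.arange(S)+.5)/S*2*half-half; Y,Z=np.meshgrid(g,-g)
    P=np.stack([Y,np.full_like(Y,fx),H-Z,np.ones_like(Y)],-1)@T.T@Wi.T
    u=(P[...,0]/-P[...,2]*f+c['cx']).astype(np.float32);v=(-P[...,1]/-P[...,2]*f+c['cy']).astype(np.float32)
    # coarse alignment of the calibration error
    if shift is not None: u+=shift[0];v+=shift[1]
    out=cv2.remap(im.astype(np.float32),u,v,cv2.INTER_CUBIC).clip(0,255).astype(np.uint8)
    if fn: cv2.imwrite('pics/'+fn,out[:,:,::-1])
    return out
E
python3 - <<'E'
from h import *
np.set_printoptions(precision=2,suppress=True)
s=manip.read_state();print(s['clock'],s['eef_pos'],np.degrees(s['eef_rot']),s['finger_gap'],s['wrist_force'])
o=dial('e.png')
for t in('pointer_tip','marker_tip'):
  Ti=np.linalg.inv(toolT());c=shot('scene')
  print(t,[(d['confidence'],(Ti@np.r_[w(c,d['at']),1])[:3]) for d in tip_of(t,'scene')])
E
```

```text
10.675 [ 650.02 -120.04  419.96] [180.    -0.    72.47] 21.781678861400664 [-0.   -0.72 -4.63]
pointer_tip [(0.57, array([ -6.61,   7.46, 154.03]))]
marker_tip [(0.68, array([-273.07, -240.61,  420.75])), (0.41, array([  7.2 ,   8.16, 151.74]))]
```

View pics/e.png

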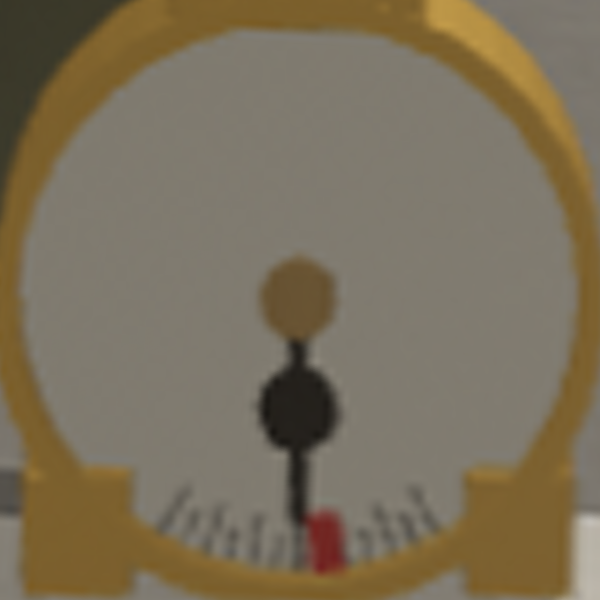

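Rectified dial at level: hub (298,298), bob (298,409), pointer tip about (301,522), red marker centred about (327,543). That puts the marker near 6.7°. I'll refine that numerically and compute the move to the block.

```bash
python3 - <<'E'
from h import *
o=cv2.imread('pics/e.png')[:,:,::-1].astype(float)
yy,xx=np.mgrid[:600,:600]
red=(o[...,0]-np.maximum(o[...,1],o[...,2])).clip(0)
m=(yy>500)&(yy<575)&(xx>280)&(xx<370)&(red>40);x,y=(xx[m]*red[m]).sum()/red[m].sum(),(yy[m]*red[m]).sum()/red[m].sum()
dk=(110-o.mean(2)).clip(0)*(yy>345)*(yy<500)*(abs(xx-300)<45)
px,py=(xx*dk).sum()/dk.sum(),(yy*dk).sum()/dk.sum()
s=(yy>455)&(yy<505);px2=(xx*dk*s).sum()/(dk*s).sum()
hb=((o[...,0]-o[...,2])>25)&(abs(xx-300)<50)&(abs(yy-298)<50);print('hub',xx[hb].mean(),yy[hb].mean())
hx,hy=xx[hb].mean(),yy[hb].mean()
print('marker',x,y,np.degrees(np.arctan2(x-hx,y-hy)),'ptr',px,py,px2,np.degrees(np.arctan2(px2-hx,480-hy)))
u=np.array([np.cos(np.radians(111.9)),np.sin(np.radians(111.9))]);e=np.array([499,304.4])+12*u
print('edge',e)
a=np.radians(6.7);L=182
# sole centre over a point k mm along +u from edge
n=np.r_[np.sin(a)*u,np.cos(a)]  # gauge z: +y end down -> top leans to +u
y=np.r_[np.cos(a)*u,-np.sin(a)]
for k in(0,-5):
  P=np.r_[e,65]+k*y+L*n;print('contact TCP',k,P)
delta(P+[0,0,40],21.9,0)
E
```

```text
hub 297.5745590593266 298.26527703545344
marker 325.2982136512424 543.9341779998639 6.438570225596566 ptr 297.5119289980424 414.73297028273697 297.73320520660434 0.050016596816516636
edge [494.52414661 315.53403505]
contact TCP 0 [486.60409638 335.23577886 245.75705822]
contact TCP -5 [488.45629897 330.62828019 246.3404119 ]
travel(tool now) [ 381.1 -289.8  133.6] rotvec [  0.    -0.   -39.43] dist 497.0
```

Marker measures 6.4° (0.112 rad) with the pointer zero at 0.05°. Next, carry the gauge high to above the block, then rotate.

Request:
{"name": "send_rows", "arguments": {
  "plan": [
    {"travel": [10,-8,0],"delta_rot": [0,0,0],"fingers": 1},
    {"travel": [20,-15,0],"delta_rot": [0,0,0],"fingers": 1},
    {"travel": [27,-20.5,0],"delta_rot": [0,0,0],"fingers": 1},
    {"travel": [30,-23,0],"delta_rot": [0,0,0],"fingers": 1},
    {"travel": [30,-23,0],"delta_rot": [0,0,0],"fingers": 1},
    {"travel": [30,-23,0],"delta_rot": [0,0,0],"fingers": 1},
    {"travel": [30,-23,0],"delta_rot": [0,0,0],"fingers": 1},
    {"travel": [30,-23,0],"delta_rot": [0,0,0],"fingers": 1},
    {"travel": [30,-23,0],"delta_rot": [0,0,0],"fingers": 1},
    {"travel": [30,-23,0],"delta_rot": [0,0,0],"fingers": 1},
    {"travel": [30,-23,0],"delta_rot": [0,0,0],"fingers": 1},
    {"travel": [30,-23,0],"delta_rot": [0,0,0],"fingers": 1},
    {"travel": [28,-20,0],"delta_rot": [0,0,0],"fingers": 1},
    {"travel": [20,-15,0],"delta_rot": [0,0,0],"fingers": 1},
    {"travel": [10,-7,0],"delta_rot": [0,0,-5],"fingers": 1},
    {"travel": [0,0,0],"delta_rot": [0,0,-9],"fingers": 1},
    {"travel": [0,0,0],"delta_rot": [0,0,-9],"fingers": 1},
    {"travel": [0,0,0],"delta_rot": [0,0,-9],"fingers": 1},
    {"travel": [0,0,0],"delta_rot": [0,0,-7.4],"fingers": 1},
    {"travel": [0,0,20],"delta_rot": [0,0,0],"fingers": 1}
  ]
}}

```text
clock: 13.48
eef_pos: [486.5, 335.6, 401.2]
eef_rot: [3.139, -0.001, 1.955]
wrist_force: [0.2, 0.6, -4.9]
finger_gap: 21.6
```

Request:
{"name": "send_rows", "arguments": {
  "plan": [
    {"travel": [0,0,30],"delta_rot": [0,0,0],"fingers": 1},
    {"travel": [0,0,30],"delta_rot": [0,0,0],"fingers": 1},
    {"travel": [0,0,25],"delta_rot": [0,0,0],"fingers": 1},
    {"travel": [0,0,15],"delta_rot": [0,0,0],"fingers": 1},
    {"travel": [0,0,0],"delta_rot": [0,0,0],"fingers": 1}
  ]
}}

```text
clock: 14.1
eef_pos: [486.6, 335.3, 299.6]
eef_rot: [-3.141, 0.0, 1.953]
wrist_force: [0.7, 0.3, -4.5]
finger_gap: 21.8
```

```bash
python3 - <<'E'
from h import *
np.set_printoptions(precision=1,suppress=True)
s=manip.read_state();print(s['clock'],s['eef_pos'],np.degrees(s['eef_rot']),s['finger_gap'],s['wrist_force'])
a=shot('scene');b=shot('side');c=shot('wrist')
for n,q in(('scene',a),('side',b),('wrist',c)):
    for t in('rough_crown','gauge_foot'):
        print(n,t,[(np.round(d['confidence'],2),w(q,d['at'])) for d in tip_of(t,n)[:1]])
    for d in masks_of('rough_crown',n)[:1]:
        P=cloud(q,cv2.erode(d['region'].astype(np.uint8),np.ones((3,3)))>0);P=P[P[:,2]>4]
        if len(P)>50: print('  block',cv2.minAreaRect(P[:,:2].astype(np.float32)),P[:,2].max())
cv2.imwrite('pics/f.png',np.hstack([x['color'][:,80:480,::-1] for x in(b,c)]))
delta([486.6,335.2,260],21.9,6.4)
E
```

```text
14.1 [486.6 335.3 299.6] [-179.9    0.   111.9] 21.799341810715283 [ 0.7  0.3 -4.5]
scene rough_crown [(np.float64(0.92), array([499.3, 304.2,  65.9]))]
scene gauge_foot [(np.float64(0.61), array([483.4, 336. , 112.7]))]
  block ((505.7620849609375, 295.14422607421875), (48.350341796875, 199.78927612304688), 21.395265579223633) 67.46633176584612
side rough_crown [(np.float64(0.86), array([500.4, 303. ,  66.4]))]
side gauge_foot [(np.float64(0.76), array([488.6, 331.7, 116.3]))]
  block ((357.20806884765625, 283.6180725097656), (85.64096069335938, 88.3682861328125), 20.81817054748535) 158.67990959784936
wrist rough_crown []
wrist gauge_foot []
travel(tool now) [ 0.2 -0.5 40. ] rotvec [ 0.  -6.4 -0. ] dist 40.0
```

View pics/f.png

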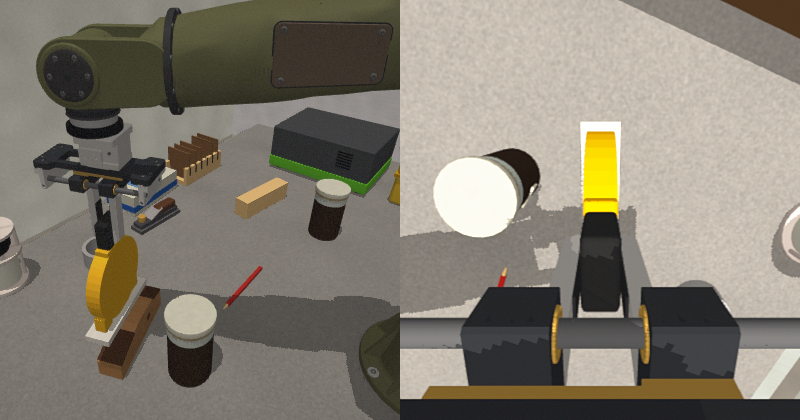

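Side and wrist views: the foot is parallel and centred over the rough block, and the jar is clear. I'll lower it pre-tipped by 4.5°, to be rocked the rest of the way once it stands.

Request:
{"name": "send_rows", "arguments": {
  "plan": [
    {"travel": [-3,0,10],"delta_rot": [0,0,0],"fingers": 1},
    {"travel": [-4,0,20],"delta_rot": [0,0,0],"fingers": 1},
    {"travel": [0,0,10],"delta_rot": [0,-1.5,0],"fingers": 1},
    {"travel": [0,0,0],"delta_rot": [0,-3,0],"fingers": 1},
    {"travel": [0.4,0,5],"delta_rot": [0,0,0],"fingers": 1},
    {"travel": [0.3,0,4],"delta_rot": [0,0,0],"fingers": 1},
    {"travel": [0,0,0],"delta_rot": [0,0,0],"fingers": 1},
    {"travel": [0,0,0],"delta_rot": [0,0,0],"fingers": 1}
  ]
}}

```text
clock: 15.7
eef_pos: [489.8, 328.6, 251.1]
eef_rot: [3.141, 0.078, 1.952]
wrist_force: [0.5, -0.8, -3.8]
finger_gap: 21.6
```

Request:
{"name": "send_rows", "arguments": {
  "plan": [
    {"travel": [0.1,0,1],"delta_rot": [0,0,0],"fingers": 1},
    {"travel": [0.1,0,1],"delta_rot": [0,0,0],"fingers": 1},
    {"travel": [0,0,0],"delta_rot": [0,0,0],"fingers": 1}
  ]
}}

```text
clock: 16.08
eef_pos: [489.7, 328.7, 248.8]
eef_rot: [-3.141, 0.078, 1.952]
wrist_force: [1.0, 0.4, -5.4]
finger_gap: 21.6
```

Request:
{"name": "send_rows", "arguments": {
  "plan": [
    {"travel": [0.1,0,0.7],"delta_rot": [0,0,0],"fingers": 1},
    {"travel": [0.1,0,0.7],"delta_rot": [0,0,0],"fingers": 1},
    {"travel": [0,0,0],"delta_rot": [0,0,0],"fingers": 1}
  ]
}}

```text
clock: 16.45
eef_pos: [489.6, 328.8, 247.4]
eef_rot: [-3.141, 0.079, 1.952]
wrist_force: [-1.0, -0.2, -5.0]
finger_gap: 21.9
```

Request:
{"name": "send_rows", "arguments": {
  "plan": [
    {"travel": [0,0,0.5],"delta_rot": [0,0,0],"fingers": 1},
    {"travel": [0,0,0],"delta_rot": [0,0,0],"fingers": 1}
  ]
}}

```text
clock: 16.7
eef_pos: [489.6, 328.8, 247.0]
eef_rot: [-3.142, 0.079, 1.952]
wrist_force: [0.5, 0.5, -4.8]
finger_gap: 21.6
```

Request:
{"name": "send_rows", "arguments": {
  "plan": [
    {"travel": [0,0,0.5],"delta_rot": [0,0,0],"fingers": 1},
    {"travel": [0,0,0],"delta_rot": [0,0,0],"fingers": 1}
  ]
}}

```text
clock: 16.95
eef_pos: [489.7, 328.7, 246.6]
eef_rot: [3.141, 0.079, 1.952]
wrist_force: [0.3, -0.8, -3.6]
finger_gap: 21.9
```

Request:
{"name": "send_rows", "arguments": {
  "plan": [
    {"travel": [0,0,0.5],"delta_rot": [0,0,0],"fingers": 1},
    {"travel": [0,0,0],"delta_rot": [0,0,0],"fingers": 1}
  ]
}}

```text
clock: 17.2
eef_pos: [489.7, 328.7, 246.5]
eef_rot: [3.141, 0.078, 1.952]
wrist_force: [-1.0, 0.0, 1.1]
finger_gap: 21.9
```

Request:
{"name": "send_rows", "arguments": {
  "plan": [
    {"travel": [0,0,0.3],"delta_rot": [0,0,0],"fingers": 1},
    {"travel": [0,0,0],"delta_rot": [0,0,0],"fingers": 1}
  ]
}}

```text
clock: 17.45
eef_pos: [489.7, 328.7, 246.5]
eef_rot: [3.141, 0.078, 1.952]
wrist_force: [-3.1, 0.0, 5.3]
finger_gap: 21.7
```

Contact at the expected height, with about 10 N of press. Now I'll rock about the edge by 1.9° to a 6.4° tip.

Request:
{"name": "send_rows", "arguments": {
  "plan": [
    {"travel": [1.5,0,0],"delta_rot": [0,-0.475,0],"fingers": 1},
    {"travel": [1.5,0,0],"delta_rot": [0,-0.475,0],"fingers": 1},
    {"travel": [1.5,0,0],"delta_rot": [0,-0.475,0],"fingers": 1},
    {"travel": [1.5,0,0],"delta_rot": [0,-0.475,0],"fingers": 1},
    {"travel": [0,0,0],"delta_rot": [0,0,0],"fingers": 1}
  ]
}}

```text
clock: 18.08
eef_pos: [487.5, 334.4, 245.9]
eef_rot: [3.141, 0.112, 1.953]
wrist_force: [-2.9, -0.8, 5.2]
finger_gap: 21.7
```

Request:
{"name": "send_rows", "arguments": {
  "plan": [
    {"travel": [0,0,0],"delta_rot": [0,0,0],"fingers": 1},
    {"travel": [0,0,0],"delta_rot": [0,0,0],"fingers": 1},
    {"travel": [0,0,0],"delta_rot": [0,0,0],"fingers": 1},
    {"travel": [0,0,0],"delta_rot": [0,0,0],"fingers": 1},
    {"travel": [0,0,0],"delta_rot": [0,0,0],"fingers": 1},
    {"travel": [0,0,0],"delta_rot": [0,0,0],"fingers": 1},
    {"travel": [0,0,0],"delta_rot": [0,0,0],"fingers": 1},
    {"travel": [0,0,0],"delta_rot": [0,0,0],"fingers": 1},
    {"travel": [0,0,0],"delta_rot": [0,0,0],"fingers": 1},
    {"travel": [0,0,0],"delta_rot": [0,0,0],"fingers": 1},
    {"travel": [0,0,0],"delta_rot": [0,0,0],"fingers": 1},
    {"travel": [0,0,0],"delta_rot": [0,0,0],"fingers": 1},
    {"travel": [0,0,0],"delta_rot": [0,0,0],"fingers": 1},
    {"travel": [0,0,0],"delta_rot": [0,0,0],"fingers": 1},
    {"travel": [0,0,0],"delta_rot": [0,0,0],"fingers": 1},
    {"travel": [0,0,0],"delta_rot": [0,0,0],"fingers": 1}
  ]
}}

```text
clock: 20.08
eef_pos: [487.5, 334.3, 245.9]
eef_rot: [3.141, 0.111, 1.952]
wrist_force: [-1.7, -0.4, 6.4]
finger_gap: 21.8
```

```bash
python3 - <<'E'
from h import *
np.set_printoptions(precision=2,suppress=True)
F=[]
o=dial('g.png',acc=4)
c=shot('side');cv2.imwrite('pics/h.png',cv2.resize(c['color'][170:390,100:330,::-1],(690,660)[:2])[:600])
for _ in range(5): F.append(manip.read_state()['wrist_force']);camera('side')
s=manip.read_state();print(s['clock'],s['eef_pos'],R.from_euler('xyz',s['eef_rot']).as_matrix()[2],s['finger_gap'],np.mean(F,0),s['moment'],abs(s['qd']).max())
c=shot('scene');print([(d['confidence'],w(c,d['at'])) for d in tip_of('rough_crown','scene')[:1]])
yy,xx=np.mgrid[:600,:600];o=o.astype(float);red=o[...,0]-np.maximum(o[...,1],o[...,2])
m=(red>40)&(yy>480)&(yy<590)&(abs(xx-300)<90);print('red',xx[m].mean(),yy[m].mean(),m.sum())
E
```

```text
20.575 [487.5  334.34 245.93] [-0.11  0.   -0.99] 21.519932420679975 [-2.4   0.18  5.13] [-0.25  0.63 -0.04] 0.0030959130994979668
[(0.84, array([497.81, 302.18,  62.26]))]
red 295.31699913269733 543.6179531656549 2306
```

View pics/g.png

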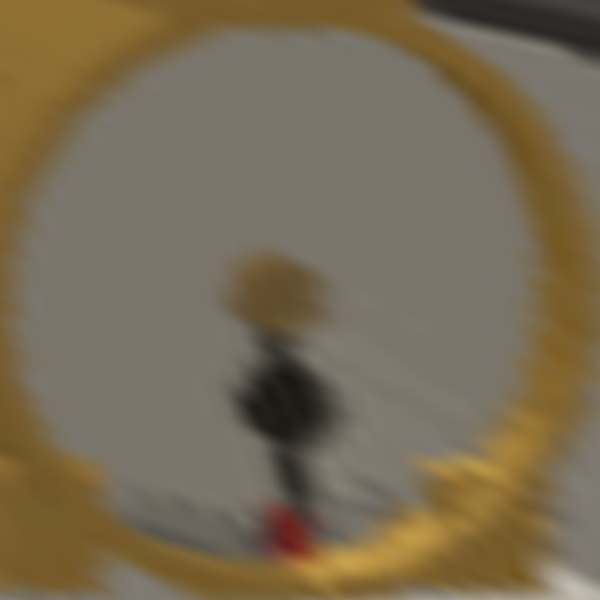

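View pics/h.png

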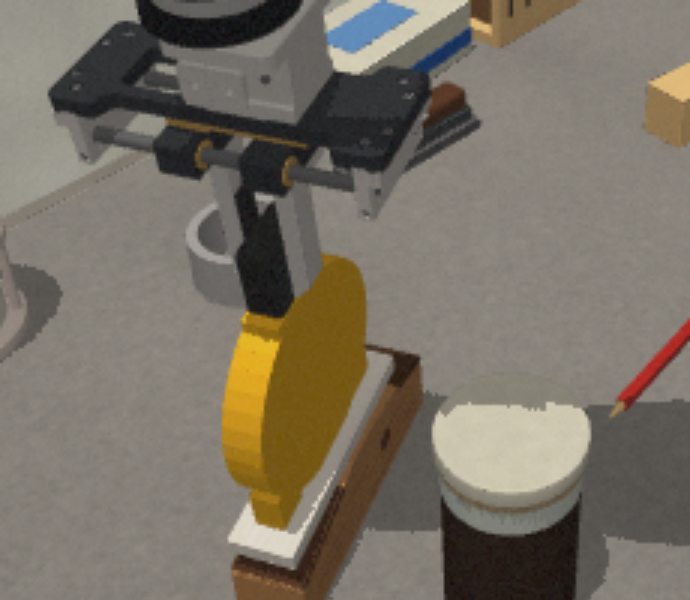

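The rectified dial shows the pointer tip at about (298,508), ending on the red marker at (291,535), though the view is oblique. The side crop shows the foot standing lengthways on the crown with its far end clear of the bark and the jar untouched. One more check: has the gauge slipped in the grip, and where do pointer and marker fall once depth is corrected?

```bash
python3 - <<'E'
from h import *
np.set_printoptions(precision=2,suppress=True)
Ti=np.linalg.inv(toolT())
for n in('side','scene'):
    c=shot(n)
    for d in masks_of('gauge_foot',n)[:1]:
        P=cloud(c,d['region']);Q=np.c_[P,np.ones(len(P))]@Ti.T
        q=Q[(abs(Q[:,2]-168)<6)&(abs(Q[:,0])<76)&(abs(Q[:,1])<21)&(abs(Q[:,1])>13)]
        for _ in range(3):
            k=np.polyfit(q[:,0],q[:,2],1);r=q[:,2]-np.polyval(k,q[:,0]);q=q[abs(r)<2.5*r.std()+.2]
        print(n,len(q),'slope deg in tool',np.degrees(np.arctan(k[0])),'height',k[1],'x range',q[:,0].min(),q[:,0].max())
for fx in(9,8,7,6,5):
    o=dial(fx=fx,acc=3).astype(float);yy,xx=np.mgrid[:600,:600]
    red=o[...,0]-np.maximum(o[...,1],o[...,2]);m=(red>40)&(yy>480)&(yy<590)&(abs(xx-300)<90)
    hb=((o[...,0]-o[...,2])>30)&(abs(xx-298)<55)&(abs(yy-295)<45)
    dk=(75-o.mean(2)).clip(0)*(yy>340)*(yy<515)*(abs(xx-310)<70)*(red<25);t=dk*(yy>470)
    b=dk*(yy<440)
    print(fx,'hub',xx[hb].mean(),yy[hb].mean(),'bob',(xx*b).sum()/b.sum(),(yy*b).sum()/b.sum(),'stem',(xx*t).sum()/t.sum(),(yy*t).sum()/t.sum(),'red',xx[m].mean(),yy[m].mean(),'ang@298',np.degrees(np.arctan2(xx[m].mean()-297.6,yy[m].mean()-298)))
E
```

```text
side 329 slope deg in tool 0.08781365557476258 height 167.84537940965268 x range -75.94134535858451 75.93661257230977
scene 93 slope deg in tool -0.0059726840040156435 height 169.53810355759038 x range -75.80330129310052 74.83378546970698
9 hub 297.6266233766234 302.77938311688314 bob 306.6480890562433 408.20402954236334 stem 315.82017763828446 490.15887139829476 red 317.9344545062527 555.8438982319966 ang@298 4.509208961976057
8 hub 304.5310924369748 305.281512605042 bob 313.86177838012173 410.0010744349704 stem 322.4692685782962 491.35939353784994 red 325.36725096194954 559.9640872167593 ang@298 6.050554224940116
7 hub 309.03928836174947 306.8884358784285 bob 321.20209133050207 411.9648846949981 stem 329.19345085887915 492.6535603622034 red 332.93700787401576 563.5166229221347 ang@298 7.580817378822929
6 hub 313.29897339199664 308.3454850199036 bob 328.59595816018526 413.6017880584285 stem 336.1573299246422 493.458107284591 red 339.67166276346603 565.6857142857143 ang@298 8.932003148206764
5 hub 317.4565374428124 309.9080183000241 bob 335.78844200205907 415.1207003524944 stem 343.07376554566196 492.98809331076603 red 345.85833333333335 567.1135416666667 ang@298 10.166415056784592
```

The foot slope matches the tool within 0.1°, so there was no slip, and a tilt of about 6.4° agrees with the marker. I'm handing the job in.

```bash
python3 -c "
from h import *
s=manip.read_state();print(s['clock'],s['eef_pos'],s['wrist_force'],s['finger_gap'],abs(s['qd']).max());print(manip.sign_off())"
```

```text
21.625 [487.48294656 334.34752372 245.87532305] [-3.66975629 -0.91988203  6.75440981] 21.65335993999858 0.002310722563819973
the job is handed in; nothing more can be done
None
```

The gauge is standing lengthways on the rough block's crown, tipped about 6.4° with its +y end down, and the arm is still holding it there. I picked it up by the black grip and stood it on the crown at 4.5°. I then rocked it on the +12 edge until the pointer met the red marker, and handed in at about 21.6 s of the 48 s.

**What the last checks showed**
- **Slope:** the marker read about 6.4° when I viewed the dial nearly face-on, and the tool's tilt is 6.4°.
- **Grip:** the foot is parallel to the tool within 0.1°, so the gauge did not slip.
- **Press and stillness:** the foot presses with about 10–11 N, with a small sideways force of 2–4 N. The arm is still.
- **Clearance:** the final side crop shows the jar beside the block untouched.

**Weaker points**
- **Oblique view:** from the only camera that sees the dial, the pointer's tip ends on the red marker, but at a steep angle. The exact offset depends on the assumed depth: depth-corrected marker readings ran from 4.5° to 10°, with 6.0° at the most plausible depth. I therefore relied on the face-on reading plus the tilt.
- **Block position:** the last estimate of the crown differs by about 2–4 mm from the earlier ones. That is about the network's error with the gauge covering part of the block, so I saw no clear sign that it moved.

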